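Drift the wrist adapter into line

TASK

Take the yellow-handled tapered drift out of the wooden tool block and push it down through the hole in the aluminium wrist bracket and the hole of the loose orange plate hidden under it, so that the plate is drawn into line and the drift's collar sits flush on the bracket. The plate has slipped well to one side, to which side is not known, so feel gently for its hole with the tip and never force the drift; leave the drift standing fully home and the other things where they lie.

Things in the scene. Friction and masses are not known exactly. Their poses are not given: they have to be found in the camera images.
- drift_grip (a point): Centre of the drift's round yellow handle (22 mm diameter, 48 mm tall, to be gripped from above). The drift is one rigid steel tool, about 160 g, at first upright, tip down, in the block. z is its axis, up. From here the handle's top is 24 mm above, the top of the collar 24 mm below, the collar's underside 30 mm below, the tip 90 mm below.
- drift_shoulder (a point): Point on the drift's axis at the underside of its dark collar (32 mm diameter, 6 mm thick), 30 mm below the handle's centre. Below it the shank is 18.8 mm in diameter for 22 mm, then tapers evenly over 38 mm to a flat tip of 4 mm diameter, 60 mm below this point. z is up along the drift.
- block_top (a point): Centre of the top of the fixed wooden block (80 x 80 mm, 66 mm tall) in which the drift first stands: its collar rests on the block, its lower part is loose in a 27 mm hole. Three coloured stubs near the corners rise 10 mm. Lift the drift 65 mm or more to clear the block.
- bracket_hole (a point): Centre of the 20.5 mm through hole in the fixed bracket's top plate (aluminium, 110 x 110 mm, 8 mm thick, on four posts), at the level of its upper face, 80 mm above the table. z is up. Fully home, the collar's underside lies on this face (drift_shoulder meets this point) and the shank fills both holes. Pressing on the bracket or orange plate with more than 30 N spoils them.
- plate_level (a point): Point on the axis of the bracket's hole, 9 mm below bracket_hole, level with the upper face of the loose orange plate (56 x 56 mm, 8 mm thick, also with a 20.5 mm hole). The middle of the plate's hole starts 9 to 10.5 mm from here, in any direction. It slides only straight towards and away from here, with about 3 N of drag, stays where left and does not sink. Below it is room for the whole drift.
- bracket: The fixed bracket; origin at the middle of its underside, below the hole; x and y along its sides. A tip set down in the middle of its hole lands on solid orange plate. Set down 4 to 5 mm off the middle, towards the side to which the plate has slipped, it drops into both holes; then bring the drift back over the middle of the bracket's hole as it goes down, and the plate follows.
- drift: The whole drift; origin at its tip, z up along its axis.
- screwdriver_grip (a point): Bystander: handle of a loose yellow screwdriver 200 mm long, lying on the table.
- servo_a_mid (a point): Bystander: middle of a loose orange servo, 54 x 20 x 42 mm.
- servo_b_mid (a point): Bystander: middle of another such servo.
- robot_hand_mid (a point): Bystander: palm of a loose black robot hand lying on the table, about 200 x 130 x 45 mm.
- multimeter_mid (a point): Bystander: middle of a yellow multimeter lying on the table, 150 x 80 x 40 mm.
- screw_jar_mid (a point): Bystander: middle of a standing clear jar, 56 mm in diameter and 70 mm tall.
- spare_bearing_mid (a point): Bystander: middle of a loose steel bearing ring, 44 mm in diameter, 12 mm tall, flat on the table.
Mind the look-alikes: they are no part of the job. There is more than one size of the drift; the job needs the larger. What is shaped like the bracket but purple or red is not meant.

How it is judged:
By the outcome, as a careful person would: the job done as asked, in the order asked, and still so for the second after the job is handed in, with the robot touching nothing.
It also fails if it takes over 58 s, if anything falls off the work surface, if the arm or the gripper's body presses on something with over 40 N, if the wrist force passes 120 N, or if a joint passes its speed limit or range.

ROBOT

A 6-joint arm with a two-finger parallel gripper is mounted at the origin on the work surface. World frame = base frame: x ahead of the robot, y to its left, z up, the work surface at z = 0. Lengths are in m, angles in rad, forces in N, time in s.
With the tool pointing down it reaches from about 0.325 to 0.775 m from the base axis. Payload 5.5 kg.
Tool frame: the origin (TCP) lies between the finger pads; the fingertips stand 8 mm ahead of it and the grasp point (between the pads) lies 11 mm behind it (tcp_to_tips is the distance from the TCP to the fingertips, in m); z points along the fingers, y is the direction in which the jaws open and shut (so a half turn about z gives the same grasp; the last joint's range is limited). The gripper opens to 88 mm and grips with 3 to 60 N. Pads are 20 mm wide; open, the fingers measure 115 mm over their backs; the gripper's body (75 mm by 178 mm) begins 61 mm behind the grasp point.
Start: joints at [-1.383, 0.091, 1.231, -0, 1.82, -0.057], TCP at [0.145, -0.582, 0.231] pointing down, gripper open.
Joint ranges: [-2.87, 2.87], [-0.86, 2.18], [0.17, 2.46], [-1.51, 4.65], [0.06, 2.69], [-2.65, 2.65]. Speed limits (rad/s): [2.57, 2.57, 3.01, 3.14, 3.14, 3.14].

INTERFACE

Orientations are given as a unit quaternion [w, x, y, z].
In Python, from bench import * gives the robot as it stands. Calls block until the motion is done:
- move_to(position, orientation): joint-space move of the TCP to a pose.
- move_l(position, speed=0.15, orientation=None): straight line of the TCP; orientation=None keeps the orientation; speed is the mean speed in m/s.
- movej(angles): joint-space move.
- gripper_open() and close(): open the fingers fully, or close them until they stop; the grip force is fixed at half the most.
- hold(seconds).
- inverse_kinematics(position, orientation): joint angles nearest the present ones, or None.
- state(): the state.
- get_image(name): name is "scene" or "top" or "wrist"; returns a dict with "frame" (480x640x3 uint8, blue, green, red), "depth" (480x640 float32, m along the optical axis (not along the pixel's ray), 0 where there is no reading), "camera_matrix" (3x3 intrinsics, pixels), "k1" (the pictures are not rectified: a ray, as slopes to the right and down, at radius r is drawn at 1 + k1 r^2 times it, then the intrinsics apply), "view" (4x4, takes a point from world to camera coordinates). Camera axes: x right, y up, looking along -z (the intrinsics and any distortion apply to the point x, -y, -z); pixel columns grow to the right and rows downward; lengths in m; the calibration is good to about 2 mm. A picture is of the moment at which its call begins.
A pose or a line that the arm cannot do raises IKError and nothing moves.
- job_done(): hands the job in, once; it reports no verdict.
The state is a dict: "time": time; "joint_pos": joint angles; "dq": joint speeds; "joint_torque": joint torques, N m; "ee_pos": TCP position; "ee_rot": TCP orientation; "ft_force": force on the tool from outside, world axes, zero at the start; "moment": the same for the moment, N m; "finger_gap": finger opening in m.
Only numpy, scipy, OpenCV 4.12 (cv2) and the standard library are available. Lean on these libraries where they do the work, as an engineer would, in place of code of your own. Each camera call takes 0.05 s, during which the arm holds its last target.

## Working session

There is one attempt and no reset: what is moved stays moved. The work goes in short steps, each a Python script; the robot and the scene stay as the last script left them, time stands still between calls to the robot, and variables do not carry over. Pictures are saved under pics/ and viewed, and the job is handed in when it is done.

```bash
mkdir -p pics; ls; python3 - <<'E'
from bench import *
import cv2,numpy as np
for n in ["scene","top","wrist"]:
    d=get_image(n); cv2.imwrite(f"pics/{n}0.png",d["frame"]); np.savez(f"pics/{n}0.npz",**d)
    print(n,d["camera_matrix"].tolist(),d["k1"],np.round(d["view"],4).tolist(),(d["depth"]>0).mean())
s=state();print(s)
E
```

```text
pics
scene [[472.3774095617222, 0.0, 318.41913364711877], [0.0, 472.3774095617222, 239.39308672907325], [0.0, 0.0, 1.0]] 0.04033493584165088 [[0.0084, 1.0, 0.0041, 0.0105], [-0.7663, 0.0038, 0.6425, 0.377], [0.6425, -0.0085, 0.7663, -1.4012], [0.0, 0.0, 0.0, 1.0]] 0.9960709635416667
top [[471.47005130255917, 0.0, 310.6133272197274], [0.0, 471.47005130255917, 228.6224111418469], [0.0, 0.0, 1.0]] -0.0013201702238677165 [[0.049, -0.9988, -0.0067, -0.0334], [0.976, 0.0465, 0.2125, -0.5567], [-0.212, -0.017, 0.9771, -1.102], [0.0, 0.0, 0.0, 1.0]] 0.9961360677083333
wrist [[379.59198461884455, 0.0, 321.2550548402625], [0.0, 379.59198461884455, 239.8157833154825], [0.0, 0.0, 1.0]] -0.048732148363780085 [[0.2433, -0.97, -0.0019, -0.5991], [0.9275, 0.2332, -0.2923, 0.0371], [0.2839, 0.0693, 0.9563, -0.3913], [0.0, 0.0, 0.0, 1.0]] 0.9961393229166666
{'time': 0.15, 'joint_pos': array([-1.38272594e+00,  9.16835340e-02,  1.23156818e+00,  1.74002168e-05,
        1.81977705e+00, -5.66409886e-02]), 'dq': array([-0.00060517, -0.00257798, -0.0034406 ,  0.00077047, -0.0009747 ,
       -0.00132685]), 'joint_torque': array([-1.22968850e-03, -4.47043884e+01, -4.06908059e+01,  6.96346792e-02,
        2.75468227e-02, -1.19802103e-04]), 'ee_pos': array([ 0.14536769, -0.581924  ,  0.22979124]), 'ee_rot': array([-7.17057662e-04,  9.92523360e-01,  1.22052712e-01, -3.87375645e-05]), 'ft_force': array([ 0.16864639, -0.24476336,  0.53138509]), 'moment': array([-0.02558807, -0.00989247, -0.00697868]), 'finger_gap': 0.08791757800588806}
```

View pics/scene0.png

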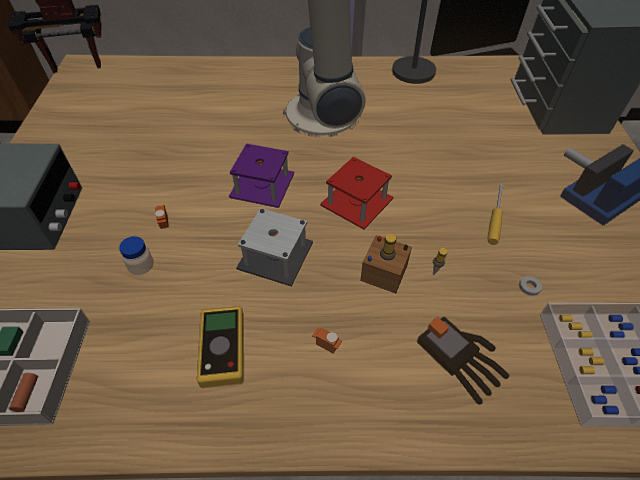

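View pics/top0.png

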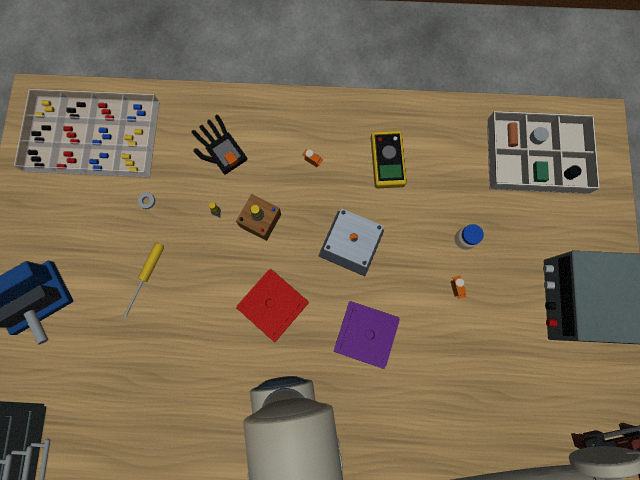

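View pics/wrist0.png

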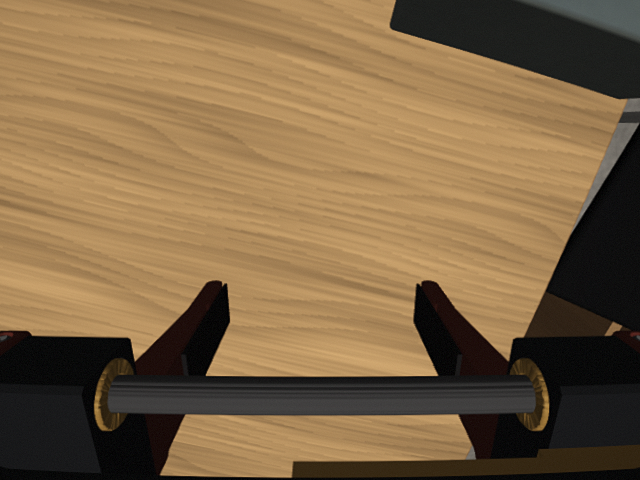

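The scene view shows the aluminium bracket hole at about (272,233), the drift in its block at (390,240), and the small look-alike drift at (440,258). In the top view the bracket hole is at (354,237) and the drift at (257,211). Next I'll measure both.

```bash
cat > h.py <<'E'
import numpy as np,cv2
def ray(d,uv):
    K=d["camera_matrix"];k=float(d["k1"]);V=d["view"]
    p=np.array([(uv[0]-K[0,2])/K[0,0],(uv[1]-K[1,2])/K[1,1]])
    s=p.copy()
    for _ in range(30): s=p/(1+k*(s@s))
    R=V[:3,:3];o=-R.T@V[:3,3]
    return o,R.T@np.array([s[0],-s[1],-1.0])
def onz(d,uv,z):
    o,r=ray(d,uv);return o+r*(z-o[2])/r[2]
def proj(d,P):
    V=d["view"];K=d["camera_matrix"];c=V[:3,:3]@np.asarray(P)+V[:3,3]
    s=np.array([c[0],-c[1]])/-c[2];s=s*(1+float(d["k1"])*(s@s));return K[0,0]*s[0]+K[0,2],K[1,1]*s[1]+K[1,2]
def depthpt(d,uv):
    o,r=ray(d,uv);z=d["depth"][int(round(uv[1])),int(round(uv[0]))];return o+r*z
def tri(rs):
    A=np.zeros((3,3));b=np.zeros(3)
    for o,r in rs:
        r=r/np.linalg.norm(r);M=np.eye(3)-np.outer(r,r);A+=M;b+=M@o
    p=np.linalg.solve(A,b);return p
def blobs(m,amin=8):
    n,l,s,c=cv2.connectedComponentsWithStats(m.astype(np.uint8));return [(s[i,4],c[i].round(1),s[i,:4]) for i in range(1,n) if s[i,4]>=amin]
E
python3 - <<'E'
from h import *
D={n:dict(np.load(f"pics/{n}0.npz")) for n in["top","scene"]}
for n,(x0,y0,x1,y1) in {"top":(200,180,290,245),"scene":(355,225,460,295)}.items():
    f=D[n]["frame"];h=cv2.cvtColor(f,cv2.COLOR_BGR2HSV)
    m=(h[...,0]>20)&(h[...,0]<32)&(h[...,1]>150)&(h[...,2]>60);mm=np.zeros_like(m);mm[y0:y1,x0:x1]=m[y0:y1,x0:x1]
    for b in blobs(mm):
        print(n,b,onz(D[n],b[1],.116).round(4),depthpt(D[n],b[1]).round(4))
    print("depth grey", [depthpt(D[n],p).round(4) for p in ([(340,225),(354,237)] if n=="top" else [(262,225),(272,233)])])
t=D["top"]["frame"];s=D["scene"]["frame"]
a=cv2.resize(t[195:285,310:400],(540,540),interpolation=cv2.INTER_NEAREST)
b=cv2.resize(t[180:250,215:305],(540,420),interpolation=cv2.INTER_NEAREST)
cv2.imwrite("pics/a.png",a);cv2.imwrite("pics/b.png",b)
E
```

```text
top (np.int32(61), array([212.9, 206.8]), array([209, 202,   9,  11], dtype=int32)) [0.5873 0.2264 0.116 ] [0.5949 0.2333 0.0865]
top (np.int32(83), array([255.3, 210. ]), array([251, 205,  10,  12], dtype=int32)) [0.5843 0.1254 0.116 ] [0.5834 0.1249 0.1194]
depth grey [array([ 0.5653, -0.0774,  0.0817]), array([ 0.5395, -0.113 ,  0.0706])]
scene (np.int32(67), array([390.3, 237.8]), array([385, 234,  11,   9], dtype=int32)) [0.5858 0.1266 0.116 ] [0.5872 0.1262 0.1177]
scene (np.int32(24), array([390.4, 247.5]), array([385, 244,  10,   9], dtype=int32)) [0.6105 0.1241 0.116 ] [0.5953 0.128  0.0971]
scene (np.int32(44), array([442.5, 251.2]), array([439, 248,   8,   7], dtype=int32)) [0.6202 0.2237 0.116 ] [0.5974 0.2336 0.0873]
scene (np.int32(13), array([441.6, 258.1]), array([439, 255,   6,   7], dtype=int32)) [0.637 0.219 0.116] [0.6025 0.2342 0.0712]
depth grey [array([ 0.5154, -0.1357,  0.0766]), array([ 0.4793, -0.1212,  0.0084])]
```

View pics/a.png

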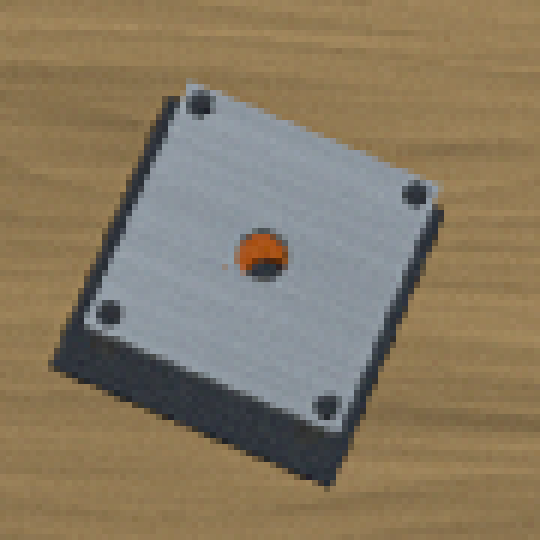

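View pics/b.png

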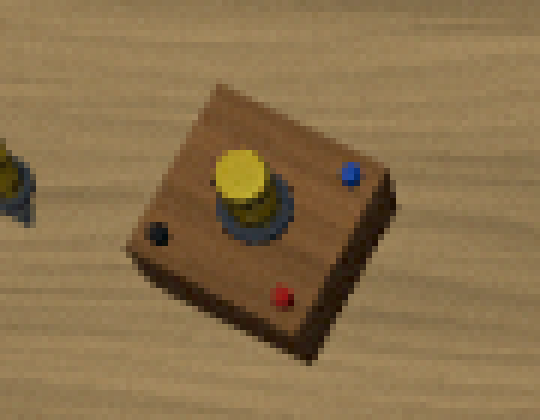

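In the top view the drift's handle top is at (255,209). The bracket hole at (354,237) shows orange, with a dark gap on its lower side, which is towards the robot. I'll get a closer look at both with the wrist camera.

```bash
cat >> h.py <<'E'
from scipy.spatial.transform import Rotation as Ro
def q(yaw): # tool down, tool y-axis at angle yaw
    y=np.array([np.cos(yaw),np.sin(yaw),0]);z=np.array([0,0,-1.]);x=np.cross(y,z)
    r=Ro.from_matrix(np.c_[x,y,z]).as_quat();return np.r_[r[3],r[:3]]
E
python3 - <<'E'
from bench import *
from h import *
s=state();w,x,y,z=s["ee_rot"];R=Ro.from_quat([x,y,z,w]).as_matrix()
V=np.load("pics/wrist0.npz")["view"];o=-V[:3,:3].T@V[:3,3]
print("cam in tool",R.T@(o-s["ee_pos"]),"look",R.T@(-V[2,:3]),"tool y",R[:,1])
D={n:dict(np.load(f"pics/{n}0.npz")) for n in["top","scene"]}
# bracket: corner screws in top crop
for p in [(200,104),(415,194),(109,314),(327,405),(263,255)]:
    print(onz(D["top"],(310+p[0]/6-.5,195+p[1]/6-.5),.080).round(4))
print(onz(D["scene"],(272.5,232.5),.08))
print("drift top",onz(D["top"],(215+242/6-.5,180+175/6-.5),.12),onz(D["scene"],(390.3,237.8),.12))
for p in [(218,86),(388,170),(128,250),(310,350)]: print("blk",onz(D["top"],(215+p[0]/6-.5,180+p[1]/6-.5),.066).round(4))
for yaw in [-1.3,-.4,.3,1.2,1.8]:
    print(yaw,[ (None if (j:=inverse_kinematics(p,q(yaw))) is None else np.round(j,2)) for p in ([.585,.126,.1],[.53,-.11,.2])])
E
```

```text
cam in tool [ 0.07950116 -0.00027104 -0.15407786] look [-2.92366944e-01 -1.90806735e-04  9.56306193e-01] tool y [ 0.24228028 -0.97020524 -0.00143285]
[ 0.5989 -0.0832  0.08  ]
[ 0.5656 -0.1711  0.08  ]
[ 0.5106 -0.0499  0.08  ]
[ 0.4781 -0.1378  0.08  ]
[ 0.5376 -0.1106  0.08  ]
[ 0.5396847  -0.11178519  0.08      ]
drift top [0.58643923 0.12617125 0.12      ] [0.5892002  0.12571551 0.12      ]
blk [0.6379 0.1466 0.066 ]
blk [0.6052 0.0738 0.066 ]
blk [0.5663 0.1782 0.066 ]
blk [0.5282 0.1007 0.066 ]
-1.3 [array([ 0.16,  0.1 ,  1.45, -0.  ,  1.59,  1.46]), array([-0.27, -0.07,  1.45, -0.  ,  1.76,  1.03])]
-0.4 [array([ 0.16,  0.1 ,  1.45, -0.  ,  1.59,  0.56]), array([-0.27, -0.07,  1.45, -0.  ,  1.76,  0.13])]
0.3 [array([ 0.16,  0.1 ,  1.45, -0.  ,  1.59, -0.14]), array([-0.27, -0.07,  1.45, -0.  ,  1.76, -0.57])]
1.2 [array([ 0.16,  0.1 ,  1.45, -0.  ,  1.59, -1.04]), array([-0.27, -0.07,  1.45, -0.  ,  1.76, -1.47])]
1.8 [array([ 0.16,  0.1 ,  1.45, -0.  ,  1.59, -1.64]), array([-0.27, -0.07,  1.45, -0.  ,  1.76, -2.07])]
```

```bash
python3 - <<'E'
from bench import *
from h import *
yaw=-.42;xt=np.array([-np.sin(yaw),np.cos(yaw),0])
def snap(n):
    d=get_image("wrist");cv2.imwrite(f"pics/{n}.png",d["frame"]);np.savez(f"pics/{n}.npz",**d);return d
move_to(np.array([.538,-.111,.15])-.075*xt,q(yaw));hold(.15);d=snap("wb");print(state()["time"],proj(d,[.538,-.111,.08]))
move_to(np.array([.587,.126,.20])-.075*xt,q(yaw));hold(.15);d=snap("wd");print(state()["time"],proj(d,[.587,.126,.12]))
E
```

```text
2.325 (np.float64(322.4025792283962), np.float64(132.06464553534687))
3.5 (np.float64(321.764365594028), np.float64(130.59594743318706))
```

View pics/wb.png

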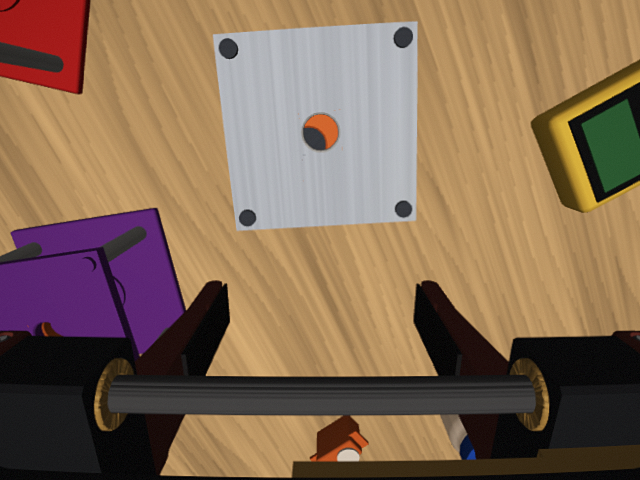

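View pics/wd.png

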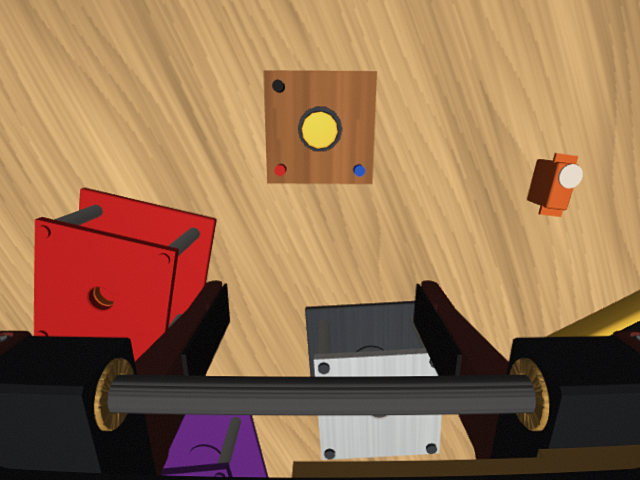

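The wrist view of the bracket shows the hole at (321,132), with the plate's hole as a dark lens at its lower left, around (314,139). In the drift view the handle top is at (320,130) and the jaws line up with the block sides. Next I'll work out the slip direction.

```bash
python3 - <<'E'
from h import *
from scipy.optimize import least_squares
d=dict(np.load("pics/wb.npz"));f=d["frame"];h=cv2.cvtColor(f,cv2.COLOR_BGR2HSV)
c=f[105:160,292:350];cv2.imwrite("pics/wbc.png",cv2.resize(c,None,fx=10,fy=10,interpolation=cv2.INTER_NEAREST))
org=(h[...,1]>110)&(h[...,0]<20)
drk=(h[...,2]<110)
m=np.zeros(org.shape,np.uint8);m[105:160,292:350]=(org|drk)[105:160,292:350]
cs,_=cv2.findContours(m,cv2.RETR_EXTERNAL,cv2.CHAIN_APPROX_NONE);C=max(cs,key=cv2.contourArea)
P=np.array([onz(d,p[0].astype(float),.08)[:2] for p in C])
fit=lambda P,c0:least_squares(lambda v:np.hypot(P[:,0]-v[0],P[:,1]-v[1])-v[2],[*c0,.0102],loss="soft_l1",f_scale=.0003).x
b=fit(P,P.mean(0));print("bracket hole",b.round(4))
# dark lens -> boundary with orange, on plate plane
dk=np.zeros(org.shape,np.uint8);dk[105:160,292:350]=(drk&~org)[105:160,292:350]
for bb in blobs(dk):print(bb)
o=np.zeros_like(dk);o[105:160,292:350]=org[105:160,292:350]
n,l,s,ce=cv2.connectedComponentsWithStats(dk);i=1+np.argmax(s[1:,4])
lens=(l==i).astype(np.uint8)
edge=(cv2.dilate(lens,np.ones((3,3),np.uint8))>0)&(o>0)
ys,xs=np.nonzero(edge)
E=np.array([onz(d,(x,y),.071)[:2] for x,y in zip(xs,ys)])
r=least_squares(lambda v:np.hypot(E[:,0]-v[0],E[:,1]-v[1])-.01025,[*(b[:2]+1.*(onz(d,ce[i],.071)[:2]-b[:2]))],loss="soft_l1",f_scale=.0003).x
print("plate hole",r.round(4),"off",(r-b[:2]).round(4),np.hypot(*(r-b[:2])),np.degrees(np.arctan2(*(r-b[:2])[::-1])),len(E))
e=onz(d,ce[i],.071)[:2]-b[:2];print("lens dir",np.degrees(np.arctan2(e[1],e[0])),np.hypot(*e))
w=dict(np.load("pics/wd.npz"));hh=cv2.cvtColor(w["frame"],cv2.COLOR_BGR2HSV)
y=np.zeros(org.shape,bool);y[100:160,290:350]=((hh[...,0]>20)&(hh[...,0]<35)&(hh[...,1]>120)&(hh[...,2]>120))[100:160,290:350]
for bb in blobs(y):print("yel",bb,onz(w,bb[1],.12).round(4))
E
```

```text
bracket hole [ 0.5368 -0.1104  0.0098]
(np.int32(376), array([313.8, 138.4]), array([303, 128,  23,  23], dtype=int32))
plate hole [ 0.5274 -0.1142] off [-0.0095 -0.0038] 0.010188611449095332 -158.27982525371525 44
lens dir -158.6746696462868 0.005464714521368728
yel (np.int32(1002), array([319.1, 129.5]), array([302, 112,  35,  37], dtype=int32)) [0.5858 0.1272 0.12  ]
```

View pics/wbc.png

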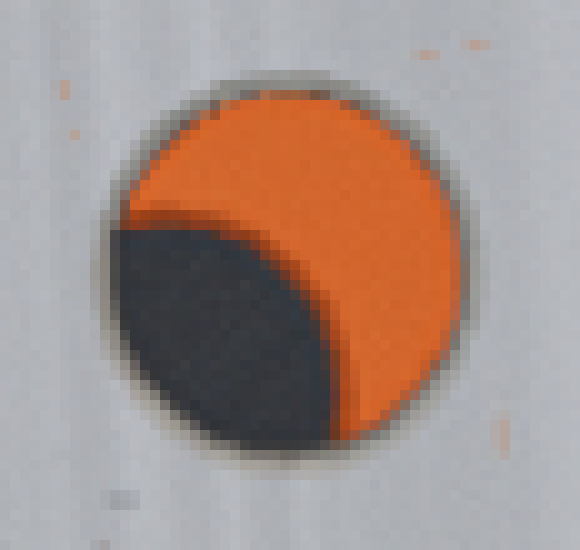

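The fits agree: the plate hole is about 10.2 mm from the bracket hole, towards −158°, which is within the stated 9–10.5 mm. The hole radius also checks at 9.8–10.25 mm. Grasping the drift now.

```bash
python3 - <<'E'
from bench import *
from h import *
yaw=-.42
D=np.array([.5858,.1272])
move_to([*D,.16],q(yaw)); move_l([*D,.089],speed=.08); hold(.1)
s=state();print(s["time"],s["ee_pos"],s["ft_force"].round(2))
f0=s["ft_force"]
close();s=state();print(s["time"],"gap",s["finger_gap"],s["ft_force"].round(2),s["moment"].round(3))
move_l([*D,.175],speed=.08);hold(.2)
s=state();print(s["time"],"gap",s["finger_gap"],s["ft_force"].round(2),s["moment"].round(3),s["ee_pos"])
for n in ["wrist","scene"]:
    d=get_image(n);cv2.imwrite(f"pics/{n}1.png",d["frame"]);np.savez(f"pics/{n}1.npz",**d)
d=get_image("wrist");print(proj(d,[*s["ee_pos"][:2],.175+.120-.089]))
E
```

```text
5.075 [0.58626082 0.12729888 0.0899525 ] [ 1.01 -0.16  0.  ]
6.1 gap 0.021200812714986843 [ 0.14 -0.02 -0.74] [-0.098 -0.158  0.031]
7.525 gap 0.021704815173698683 [ 0.05  0.63 -1.94] [-0.041 -0.046  0.016] [0.58559812 0.12717196 0.17440116]
(np.float64(323.34546840973616), np.float64(349.0100773069647))
```

View pics/wrist1.png

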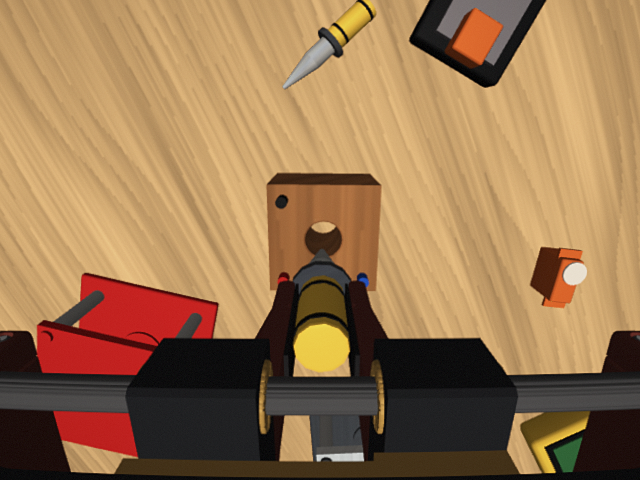

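View pics/scene1.png

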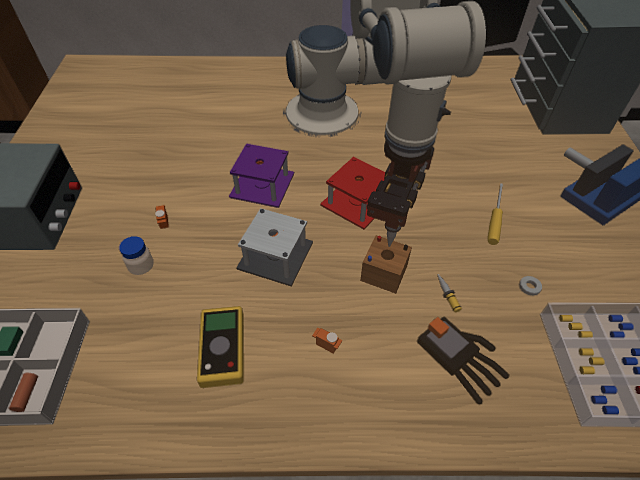

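The drift is held: gap 21.7 mm, handle top at (322,347), tip at (320,252). The small look-alike drift, which stood on its point at the start, now lies at (330,45) in the wrist view. I'll check whether it fell by itself, and whether the held drift is straight.

```bash
python3 - <<'E'
from h import *
w=dict(np.load("pics/wrist1.npz"));s=dict(np.load("pics/scene1.npz"));wd=dict(np.load("pics/wd.npz"))
ee=[.5856,.1272];lift=.0855
for z in (.120,.006):
    print(z,"wrist",np.round(proj(w,[*ee,z+lift]),1),"scene",np.round(proj(s,[*ee,z+lift]),1))
p=onz(w,(330,45),.01);print("small drift now",p,"in wd:",proj(wd,p),"upright would be in wd",proj(wd,[.597,.233,.08]),proj(wd,[.597,.233,.0]))
cv2.imwrite("pics/w1c.png",cv2.resize(w["frame"][200:380,270:380],None,fx=3.3,fy=3.3,interpolation=cv2.INTER_CUBIC))
cv2.imwrite("pics/s1c.png",cv2.resize(s["frame"][200:265,360:430],None,fx=8,fy=8,interpolation=cv2.INTER_CUBIC))
E
```

```text
0.12 wrist [323.5 348.5] scene [396.5 206.3]
0.006 wrist [322.7 250.8] scene [389.1 245.5]
small drift now [0.64730532 0.25181893 0.01      ] in wd: (np.float64(326.3130002076524), np.float64(-53.58579956544892)) upright would be in wd (np.float64(266.9656856903414), np.float64(-35.41191121627119)) (np.float64(280.1338346487758), np.float64(2.808064855190196))
```

View pics/w1c.png

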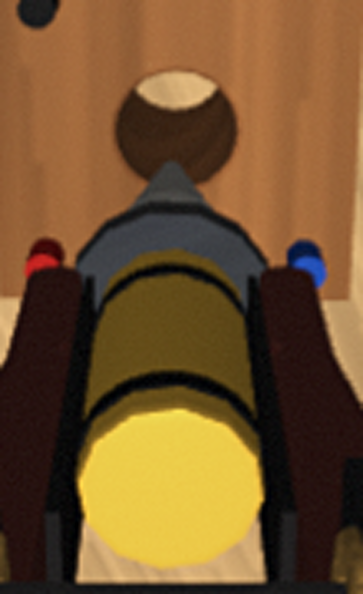

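View pics/s1c.png

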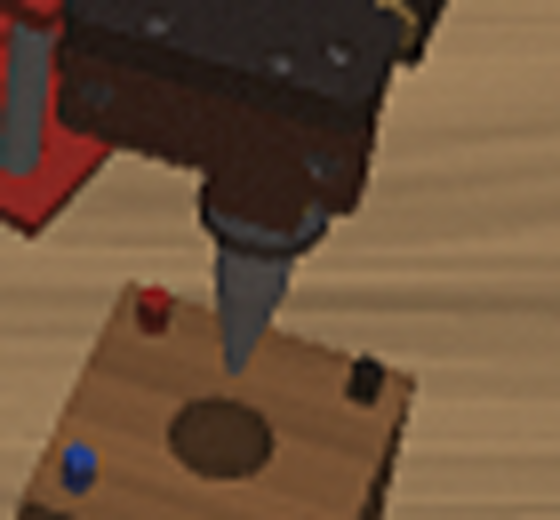

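The held drift is upright and centred to within about 0.5 mm: its tip was expected at (322.7,250.8) and is at (322,250). By geometry the gripper never came near the small drift. It had been standing on its point, so it fell by itself. Now I'll carry the drift over and feel down gently at the offset.

```bash
cat >> h.py <<'E'
B=np.array([.5368,-.1104]);a=np.radians(-158.3);U=np.array([np.cos(a),np.sin(a)])
E
python3 - <<'E'
from bench import *
from h import *
yaw=-.42
T=B+4.7*.001*U
move_l([.5856,.1272,.205],speed=.15)
move_to([*T,.205],q(yaw)); move_l([*T,.168],speed=.08);hold(.3)
F=np.mean([state()["ft_force"] for _ in range(3)],0);s=state();print(s["time"],F.round(2),s["ee_pos"].round(4))
for n in ["wrist","scene"]:
    d=get_image(n);cv2.imwrite(f"pics/{n}2.png",d["frame"])
z=.168
while z>.1495:
    z-=.002; move_l([*T,z],speed=.03)
    s=state();df=s["ft_force"]-F
    print(round(s["time"],2),round(z,4),s["ee_pos"].round(4),df.round(1))
    if np.linalg.norm(df)>6: print("STOP");break
np.save("F.npy",F)
E
```

```text
9.9083 [-0.21  0.24 -1.05] [ 0.5326 -0.1123  0.1685]
10.26 0.166 [ 0.5323 -0.1121  0.1657] [-0.1 -0.3 -0.4]
10.51 0.164 [ 0.5323 -0.1121  0.1637] [-0.  -0.3 -0.2]
10.76 0.162 [ 0.5323 -0.1121  0.1618] [ 0.3  0.1 -0.6]
11.01 0.16 [ 0.5324 -0.1121  0.1598] [ 0.7 -0.5  0.2]
11.26 0.158 [ 0.5323 -0.1121  0.1578] [ 1.3 -0.4  0.3]
11.51 0.156 [ 0.5324 -0.1121  0.1558] [ 0.6 -0.3  0. ]
11.76 0.154 [ 0.5323 -0.1121  0.1538] [ 0.6 -0.8 -0.8]
12.01 0.152 [ 0.5323 -0.1121  0.1518] [ 0.6  0.3 -0.9]
12.26 0.15 [ 0.5324 -0.1121  0.1498] [ 0.2 -0.8 -0.6]
12.51 0.148 [ 0.5324 -0.1121  0.1478] [-0.1 -0.3 -0.4]
```

View pics/wrist2.png

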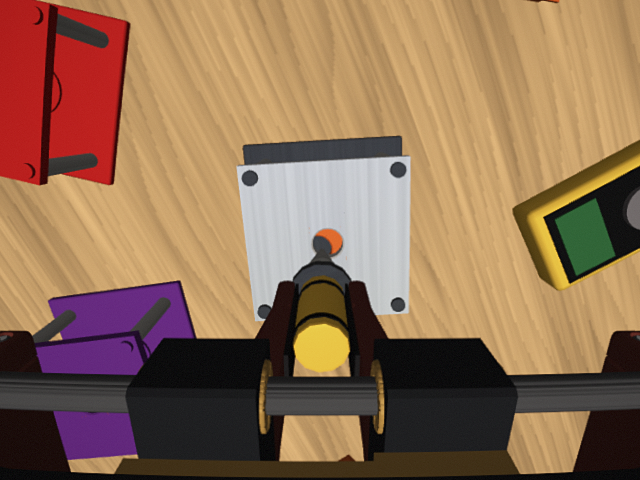

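The tip hung over the dark lens at (320,243), and it has dropped about 6 mm below the plate's top with no contact force. Next I'll draw the drift back over the centre while lowering it.

```bash
python3 - <<'E'
from bench import *
from h import *
F=np.load("F.npy");z=.148;e=4.7
while z>.1145:
    z-=.002; e=max(0,e-1.0)
    T=B+e*.001*U
    move_l([*T,z],speed=.03)
    s=state();df=s["ft_force"]-F
    print(round(s["time"],2),round(z,4),round(e,1),((s["ee_pos"][:2]-B)*1000).round(2),s["ee_pos"][2].round(4),df.round(1),"along",(df[:2]@U).round(1),s["moment"].round(2))
    if np.linalg.norm(df)>9: print("STOP");break
E
```

```text
12.76 0.146 3.7 [-3.53 -1.32] 0.1457 [ 1.  -0.5 -0.4] along -0.7 [-0.04 -0.08 -0.02]
13.01 0.144 2.7 [-2.63 -1.03] 0.1438 [-0.9 -0.8  0.3] along 1.1 [-0.13  0.1   0.  ]
13.26 0.142 1.7 [-1.87 -0.86] 0.1419 [-1.4 -2.3  0.3] along 2.1 [-0.32  0.5   0.02]
13.51 0.14 0.7 [-0.78 -0.4 ] 0.1398 [-2.3 -2.3  0.2] along 3.0 [-0.37  0.55  0.04]
13.76 0.138 0 [-0.01 -0.  ] 0.1378 [-1.9 -1.6  1.7] along 2.4 [-0.38  0.48 -0.03]
14.01 0.136 0 [-0.06  0.02] 0.1357 [-1.3 -1.6  1.3] along 1.8 [-0.33  0.45 -0.02]
14.26 0.134 0 [-0.05  0.04] 0.1338 [-1.6 -1.6  0.1] along 2.1 [-0.43  0.46  0.  ]
14.51 0.132 0 [-0.05  0.02] 0.1318 [-1.9 -1.   0.8] along 2.1 [-0.37  0.48  0.01]
14.76 0.13 0 [-0.03 -0.  ] 0.1298 [-1.9 -1.4  1.2] along 2.3 [-0.34  0.44  0.06]
15.01 0.128 0 [-0.04 -0.01] 0.1278 [-2.2 -2.2  0.4] along 2.8 [-0.37  0.43 -0.  ]
15.26 0.126 0 [-0.05  0.02] 0.1258 [-1.9 -1.9  1. ] along 2.5 [-0.39  0.42  0.01]
15.51 0.124 0 [ 0.07 -0.02] 0.1238 [-0.9 -2.4  1. ] along 1.7 [-0.42  0.3  -0.03]
15.76 0.122 0 [ 0.09 -0.04] 0.1219 [-1.4 -2.5  1.1] along 2.3 [-0.47  0.18  0.01]
16.01 0.12 0 [ 0.11 -0.06] 0.1199 [-1.  -2.4  1. ] along 1.8 [-0.52  0.16 -0.  ]
16.26 0.118 0 [ 0.09 -0.09] 0.1179 [-0.6 -1.8  1.9] along 1.3 [-0.49  0.09 -0.02]
16.51 0.116 0 [ 0.08 -0.06] 0.1159 [ 0.7 -2.7  1.1] along 0.4 [-0.52  0.04 -0.03]
16.76 0.114 0 [ 0.07 -0.04] 0.1137 [ 0.4 -1.7  0.8] along 0.3 [-0.63  0.01 -0.04]
```

The plate follows with under 3 N of side force. Continuing down until the collar seats.

```bash
python3 - <<'E'
from bench import *
from h import *
F=np.load("F.npy");z=.114
while z>.1005:
    z-=.001 if z>.105 else .0005
    move_l([*B,z],speed=.02)
    s=state();df=s["ft_force"]-F
    print(round(s["time"],2),round(z,4),((s["ee_pos"][:2]-B)*1000).round(2),s["ee_pos"][2].round(4),df.round(1),s["moment"].round(2))
    if np.linalg.norm(df)>9: print("STOP");break
hold(.2);s=state();print(s["ee_pos"],(s["ft_force"]-F).round(1))
for n in ["wrist","scene","top"]:
    d=get_image(n);cv2.imwrite(f"pics/{n}3.png",d["frame"]);np.savez(f"pics/{n}3.npz",**d)
f=cv2.imread("pics/scene3.png");cv2.imwrite("pics/s3c.png",cv2.resize(f[170:290,220:330],None,fx=5,fy=5,interpolation=cv2.INTER_CUBIC))
E
```

```text
17.01 0.113 [ 0.09 -0.04] 0.113 [ 0.2 -2.3  1.3] [-0.65 -0.05 -0.  ]
17.26 0.112 [ 0.08 -0.03] 0.112 [ 0.8 -3.5  1.9] [-0.58  0.05 -0.  ]
17.51 0.111 [ 0.06 -0.04] 0.111 [ 0.4 -3.4  2. ] [-0.62 -0.06  0.04]
17.76 0.11 [ 0.06 -0.05] 0.11 [ 0.1 -2.7  0.9] [-0.61 -0.04 -0.05]
18.01 0.109 [ 0.06 -0.02] 0.1089 [ 0.5 -1.5  2.1] [-0.67 -0.09 -0.01]
18.26 0.108 [ 0.04 -0.03] 0.1079 [ 0.3 -3.6  2.2] [-0.69 -0.12 -0.03]
18.51 0.107 [ 0.04 -0.03] 0.1069 [ 0.9 -3.2  1.7] [-0.68 -0.11  0.  ]
18.76 0.106 [ 0.05 -0.03] 0.106 [ 1.2 -3.1  2.2] [-0.66 -0.18  0.03]
19.01 0.105 [ 0.02 -0.05] 0.1049 [ 0.5 -3.3  2.9] [-0.69 -0.26 -0.03]
19.26 0.1045 [ 0.05 -0.01] 0.1045 [ 0.3 -3.3  3.2] [-0.7  -0.19  0.  ]
19.51 0.104 [ 0.05 -0.02] 0.104 [ 1.2 -3.4  3.7] [-0.67 -0.17 -0.03]
19.76 0.1035 [ 0.04 -0.04] 0.1035 [ 0.8 -3.2  4.2] [-0.65 -0.23  0.  ]
20.01 0.103 [ 0.04 -0.03] 0.103 [ 0.7 -3.8  3.3] [-0.67 -0.22  0.05]
20.26 0.1025 [ 0.06 -0.04] 0.103 [ 0.3 -3.1  6.8] [-0.6   0.08  0.06]
20.51 0.102 [ 0.06 -0.07] 0.103 [-0.9 -4.1  8.1] [-0.55  0.23  0.01]
STOP
[ 0.536871   -0.1104492   0.10297842] [-1.3 -2.9  7.8]
```

View pics/s3c.png

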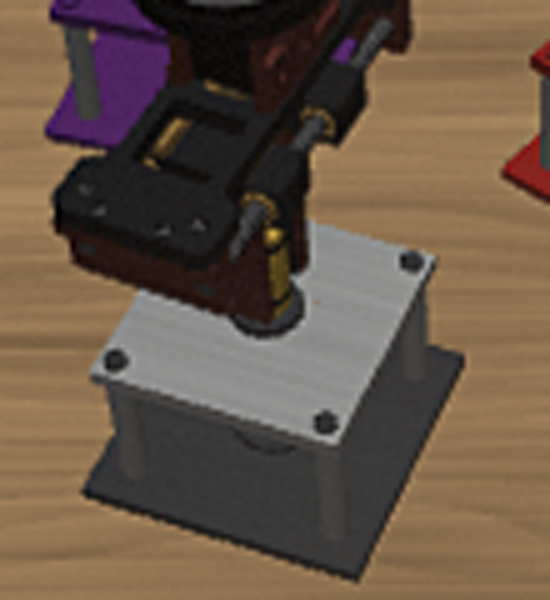

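View pics/wrist3.png

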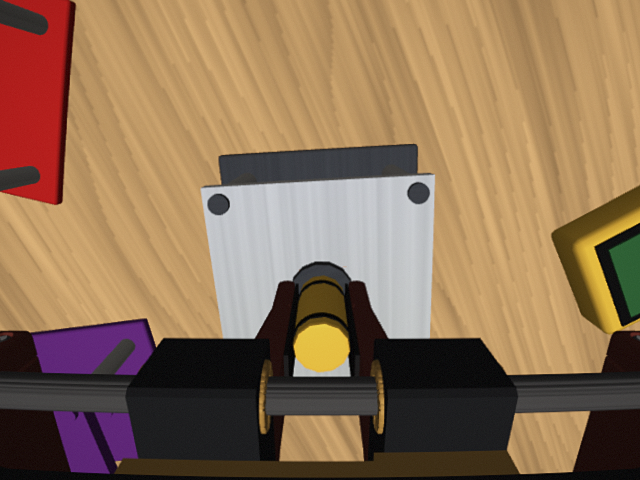

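The collar seated at TCP z = 0.1030 as predicted, and Fz stopped at 8 N. Releasing, backing off straight up and checking.

```bash
python3 - <<'E'
from bench import *
from h import *
move_l([*B,.103],speed=.02)
gripper_open();hold(.2);move_l([*B,.20],speed=.08)
xt=np.array([-np.sin(-.42),np.cos(-.42),0]);move_to(np.array([*B,.22])-.075*xt,q(-.42));hold(.4)
s=state();print(s["time"],s["finger_gap"],s["ft_force"].round(2))
for n in ["wrist","scene","top"]:
    d=get_image(n);cv2.imwrite(f"pics/{n}4.png",d["frame"]);np.savez(f"pics/{n}4.npz",**d)
    if n=="wrist":
        h=cv2.cvtColor(d["frame"],cv2.COLOR_BGR2HSV);y=np.zeros(h.shape[:2],bool)
        c=[int(v) for v in proj(d,[*B,.134])];print(c)
        y[c[1]-40:c[1]+40,c[0]-40:c[0]+40]=((h[...,0]>20)&(h[...,0]<35)&(h[...,1]>120)&(h[...,2]>140))[c[1]-40:c[1]+40,c[0]-40:c[0]+40]
        for b in blobs(y):print(b,onz(d,b[1],.134).round(4),depthpt(d,b[1]).round(4))
        for dx,dy in [(60,20),(-60,20),(40,60)]:print("plate",depthpt(d,(c[0]+dx,c[1]+dy)).round(4))
f=cv2.imread("pics/scene4.png");cv2.imwrite("pics/s4c.png",cv2.resize(f[180:290,220:330],None,fx=5,fy=5,interpolation=cv2.INTER_CUBIC))
E
```

```text
24.5917 0.08814335514960703 [ 0.3   0.43 -0.25]
[323, 134]
(np.int32(935), array([322. , 134.2]), array([305, 117,  35,  35], dtype=int32)) [ 0.5361 -0.1101  0.134 ] [ 0.5361 -0.1101  0.1361]
plate [ 0.572  -0.1433  0.0807]
plate [ 0.489  -0.1064  0.0812]
plate [ 0.5466 -0.1657  0.08  ]
```

View pics/s4c.png

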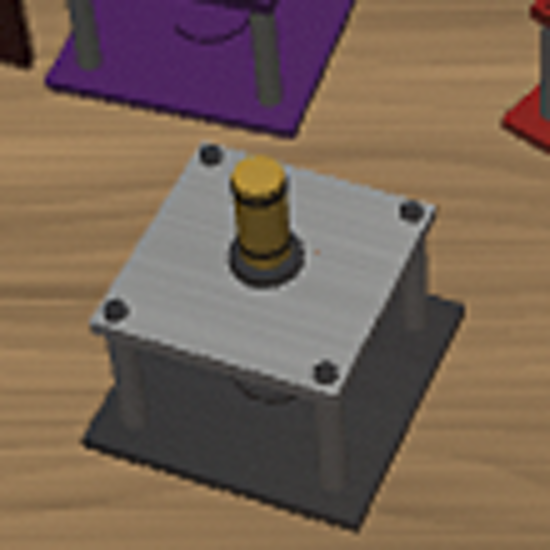

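View pics/wrist4.png

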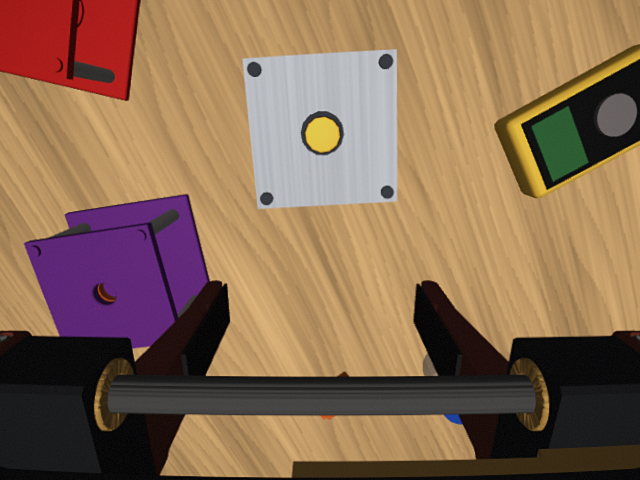

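View pics/scene4.png

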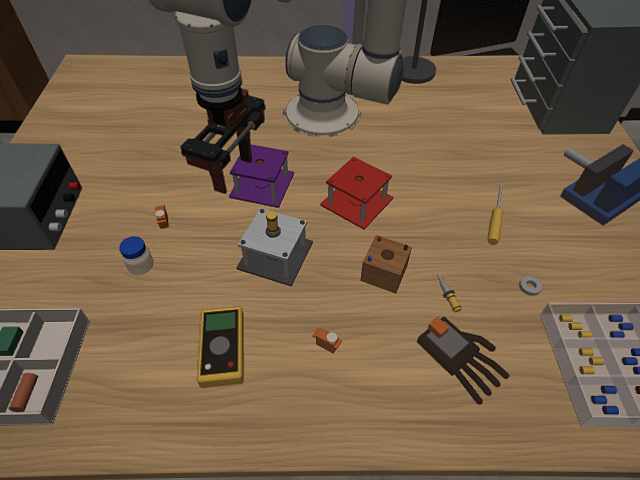

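The drift stands upright at (322,134) with its collar flat on the bracket. By depth, the handle top is about 55 mm above the plate face, against 54 mm expected. The listed things are where they were and the gripper is clear.

```bash
python3 -c "
from bench import *
job_done();print(state()['time'])"
```

```text
the job is handed in; nothing more can be done
the job is handed in; nothing more can be done
```

The larger drift now stands fully home in the aluminium bracket, and the job was handed in at about 25 s of robot time.

- **What I did:** The wrist camera showed the plate's hole about 10.2 mm off the bracket hole, towards −158°. I lowered the tip 4.7 mm off centre on that side, and it dropped into both holes without contact. I then brought it back over the centre as it went down, with under 5 N of side force. The collar seated at the predicted height with about 8 N of downward push, well under the 30 N limit. I then released it and backed away.
- **Last checks:** The drift is upright and within about 1 mm of the bracket-hole centre. The handle top measured about 55 mm above the bracket face, against 54 mm expected. The gripper is open and clear, and the listed bystanders look unmoved.
- **One discrepancy:** The small look-alike drift appeared to stand on its point in the first pictures, but it was lying on the table by the time I had lifted the large one. The gripper's path stayed clear of it, so it most likely toppled by itself. No picture caught the fall, so I can't prove it. I left it where it lay.

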